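# Unstack the craft set onto its mats

### The arm

A 6-joint arm with a two-finger parallel gripper is mounted at the origin on the work surface. World frame = base frame: x ahead of the robot, y to its left, z up, the work surface at z = 0. Lengths are in m, angles in rad, forces in N, time in s.
With the tool pointing down it reaches from about 0.375 to 0.9 m from the base axis. Payload 3.1 kg.
Tool frame: the origin (TCP) lies midway between the tips of the shut fingers; the grasp point (between the pads) lies grip_point_offset behind it (grip_point_offset is the distance from the TCP to the grasp point, in m); y points along the fingers, z is the direction in which the jaws open and shut, and the axes are right-handed (so a half turn about y gives the same grasp; the last joint's range is limited). The gripper opens to 87 mm and grips with 3 to 60 N. Pads are 19 mm wide; open, the fingers measure 117 mm over their backs; the gripper's body (75 mm by 190 mm) begins 51 mm behind the grasp point.
Start: joints at [1.002, 0.527, 1.433, -0, 1.181, -0.178], TCP at [0.237, 0.578, 0.223] pointing down, gripper open.
Joint ranges: [-3.08, 3.08], [-0.75, 2.2], [0.22, 2.44], [-1.43, 4.57], [0, 2.65], [-2.85, 2.85]. Speed limits (rad/s): [2.79, 2.79, 3.14, 3.14, 3.14, 3.14].

### API

Orientations are given as a unit quaternion [x, y, z, w].
In Python, from rig import * gives the robot as it stands.
- The arm moves only by the tool jog_arm, never from a script. Its argument "increments" is a list that holds one entry, the list of rows, each a list of 7 numbers: the turn, a rotation vector about the world's x, y, z in degrees, then the shift along the world's x, y, z in m, then the closure, from -1 (fully open) to 1 (shut), so that 0 is half open. In form: [[[rx, ry, rz, x, y, z, jaw], ...]]. A call has 1 to 8 rows; each row is the pose to reach, as a shift and turn from the pose measured when the call began; what a row does not reach only later rows make up. A row lasts 1/10 s, in which the tool goes at most 50 mm and 8.59 degrees, less where a joint would pass 70% of its speed; a pose out of reach is approached as far as the arm can. A call with a gripper value outside its range is refused whole. The fingers move at their own pace and stop on an object; "squeeze" is the grip in N (left out, the last holds). Time passes only in rows, so rows that repeat a pose let the fingers close. It gives the time, the measured TCP pose, the force and the opening at its end, in the units of the state.
- get_obs(): the state, without advancing time (a new reading comes with each control period).
- camera(name): name is "side" or "top" or "wrist"; returns the picture (384x512x3 uint8, red, green, blue); there is no depth.
- camera_info(name): a dict with "K" (3x3 intrinsics, pixels), "R" (3x3) and "t" (3): a world point X has camera coordinates R X + t. Camera axes: x right, y down, z forward; pixel columns grow to the right and rows downward; lengths in m; the calibration is good to about 2 mm. A picture is of the moment at which its call begins: read the wrist's pose just before it. camera_info takes no time and is no camera call; for the wrist camera it gives the pose at the moment of the call.
- hand_in(): hands the job in, once; it reports no verdict.
The state is a dict: "time": time; "q": joint angles; "joint_velocities": joint speeds; "joint_torque": joint torques, N m; "position": TCP position; "tool_rot": TCP orientation; "ft_force": force on the tool from outside, world axes, zero at the start; "moment": the same for the moment, N m; "grip_width": finger opening in m.
Only numpy, scipy, OpenCV 4.12 (cv2) and the standard library are available. Lean on these libraries where they do the work, as an engineer would, in place of code of your own. Each camera call takes 0.05 s, during which the arm holds its last target.

### The job

Take the craft stack apart and set each thing on the mat of its own colour: the yellow gnome upright in the middle of the round yellow mat, the red paint tub upright in the middle of the round red mat, the blue paint tub upright in the middle of the round blue mat, and the long green pencil box flat in the middle of the long green mat, lined up with it. Keep the gnome and the tubs upright all the way, and leave the paper cup and the brown bear where they are.

Things in the scene. Friction and masses are not known exactly. Their poses are not given: they have to be found in the camera images.
- gnome: small rigid gnome figurine with a yellow coat and a pointed yellow hat: round body 30 mm across up to 38 mm high (grip here), cone hat above up to 69 mm, about 50 g; origin at the centre of its underside, z up. At the start it stands on the lid of one of the two tubs, red or blue
- tub_red: red paint tub: upright closed cylinder, 54 mm across, 45 mm high, red lid with a pale band round the side, about 120 g; origin at the centre of its underside, z up. At the start it stands on the pencil box, 42 mm from the box's middle along its length, the blue tub at the other end
- tub_blue: blue paint tub: upright closed cylinder, 54 mm across, 45 mm high, blue lid with a pale band round the side, about 120 g; origin at the centre of its underside, z up. At the start it stands on the pencil box, 42 mm from the box's middle along its length, the red tub at the other end
- pencil_box: closed rigid green pencil box, bottom of the stack, standing on the table: 160 mm long (its x axis) by 62 mm wide (y) by 30 mm high, about 180 g; origin at the centre of its underside, z up. Its two ends look alike
- mat_yellow: flat round yellow mat fixed to the table, 76 mm across, 3 mm thick; origin at the centre of its underside, z up (top at z = 3 mm)
- mat_red: flat round red mat fixed to the table, 76 mm across, 3 mm thick; origin at the centre of its underside, z up (top at z = 3 mm)
- mat_blue: flat round blue mat fixed to the table, 76 mm across, 3 mm thick; origin at the centre of its underside, z up (top at z = 3 mm)
- mat_green: flat rectangular green mat fixed to the table, 190 mm long (its x axis) by 90 mm wide (y), 3 mm thick; origin at the centre of its underside, z up; the box may lie on it either way round
- paper_cup: bystander: white upright paper cup with turquoise spots, 68 mm across the rim, 82 mm high; origin at the centre of its underside. Leave alone
- bear: bystander: brown sitting bear figurine, 44 mm across, 60 mm high; origin at the centre of its underside. Leave alone
Mind the look-alikes: they are no part of the job. What is shaped like the pencil_box but orange is not meant.

How it is judged:
At the end, for the whole second after the job is handed in: Gnome, red tub and blue tub each stand upright (within 7 degrees) on the round mat of their colour, centres within 14 mm; the pencil box lies flat on the green mat, centres within 15 mm and long sides within 10 degrees; all at rest and released; cup and bear within 20 mm of where they were (horizontal distance between gnome and mat_yellow below 0.014 m and height (world z) of each of gnome, tub_red, tub_blue, pencil_box below 0.007 m and angle between each of gnome, tub_red, tub_blue, pencil_box's own z axis and vertical below 0.12 rad and linear speed of each of gnome, tub_red, tub_blue, pencil_box below 0.01 m/s and angular speed of each of gnome, tub_red, tub_blue, pencil_box below 0.1 rad/s and horizontal distance between tub_red and mat_red below 0.014 m and horizontal distance between tub_blue and mat_blue below 0.014 m and horizontal distance between pencil_box and mat_green below 0.015 m and angle between the x axis of pencil_box and the x axis of mat_green, either way round below 0.17 rad and distance of each of paper_cup, bear from where it was at the start of the episode below 0.02 m); the robot touches nothing.
It fails at once if the gnome or a tub is tipped over (more than 40 degrees) (angle between any of gnome, tub_red, tub_blue's own z axis and vertical above 0.7 rad).
It fails at once if the cup or the bear is pushed more than 20 mm or tipped (distance of any of paper_cup, bear from where it was at the start of the episode above 0.02 m or angle between any of paper_cup, bear's own z axis and vertical above 0.5 rad).
It also fails if it takes over 134 s, if anything falls off the work surface, if the arm or the gripper's body presses on something with over 40 N, if the wrist force passes 120 N, or if a joint passes its speed limit or range.

## Working session

There is one attempt and no reset: what is moved stays moved. The work goes in short steps, Python scripts to look and compute and a tool call to move; the robot and the scene stay as the last step left them, time stands still between calls to the robot, and variables do not carry over. Pictures are saved under pics/ and viewed, and the job is handed in when it is done.

Besides the shell and the picture viewer there is one more tool, called after ">>>" as name(argument=value, ...), one argument or row to a line, values as JSON. jog_arm: Moves the arm, as the interface text tells. Its arguments: {"type":"object","properties":{"increments":{"type":"array","items":{"type":"array","items":{"type":"array","items":{"type":"number"}}}},"squeeze":{"type":"number"}},"required":["increments"]}

```bash
ls; mkdir -p pics; python3 - <<'E'
from rig import *
import cv2
o=get_obs(); print(o)
for n in ("side","top","wrist"):
    i=camera_info(n); print(n,i)
    cv2.imwrite(f"pics/{n}0.png",camera(n)[:,:,::-1])
E
```

```text
pics
{'time': 0.0, 'q': array([ 1.00251919e+00,  5.28471062e-01,  1.43388750e+00, -2.23605085e-05,
        1.18140553e+00, -1.78516255e-01]), 'joint_velocities': array([ 5.90961814e-04,  1.52284578e-04, -2.24503377e-03,  2.40173527e-05,
       -1.33623970e-04,  1.64979049e-03]), 'joint_torque': array([-3.15851885e-04, -4.40031874e+01, -1.76596195e+01,  6.34408020e-02,
        5.80602069e-02, -1.50418614e-04]), 'position': array([0.23706849, 0.57750482, 0.22157334]), 'tool_rot': array([ 0.69443949, -0.1372009 ,  0.13665442, -0.69300453]), 'ft_force': array([-1.17080037,  0.20620111, -0.14075005]), 'moment': array([-0.02746488,  0.04538473,  0.03029411]), 'grip_width': 0.08698001013710938}
side {'K': array([[395.54295044,   0.        , 256.34348671],
       [  0.        , 395.54295044, 184.2745552 ],
       [  0.        ,   0.        ,   1.        ]]), 'R': array([[ 0.97534399, -0.22049012, -0.00939161],
       [-0.16904377, -0.71905785, -0.67407716],
       [ 0.14187425,  0.6590447 , -0.73860123]]), 't': array([-0.58388305,  0.07356578,  1.0684409 ])}
top {'K': array([[410.7704637 ,   0.        , 259.54585738],
       [  0.        , 410.7704637 , 194.14418635],
       [  0.        ,   0.        ,   1.        ]]), 'R': array([[-2.35055421e-02, -9.99723438e-01, -7.32788746e-04],
       [-9.97809634e-01,  2.35058682e-02, -6.18337115e-02],
       [ 6.18338355e-02, -7.22251237e-04, -9.98086196e-01]]), 't': array([-0.10300661,  0.60413037,  1.06979314])}
wrist {'K': array([[281.4396775 ,   0.        , 257.22779751],
       [  0.        , 281.4396775 , 192.49507007],
       [  0.        ,   0.        ,   1.        ]]), 'R': array([[ 0.38072738,  0.92468658, -0.00118233],
       [ 0.89236567, -0.36708397,  0.26255069],
       [ 0.24234309, -0.1010153 , -0.96491748]]), 't': array([-0.62455383, -0.03055617,  0.39060279])}
```

View pics/side0.png

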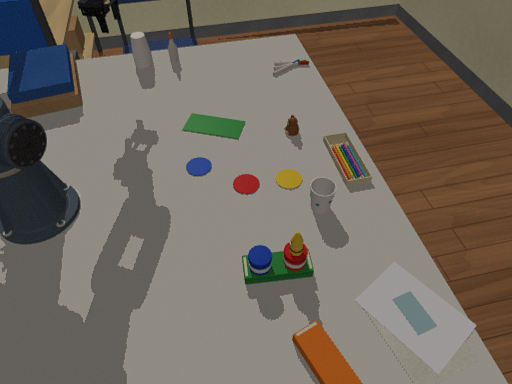

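View pics/top0.png

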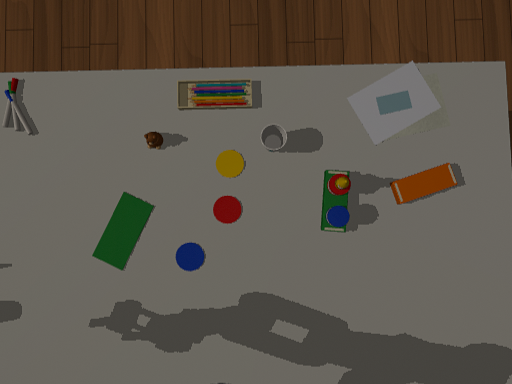

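View pics/wrist0.png

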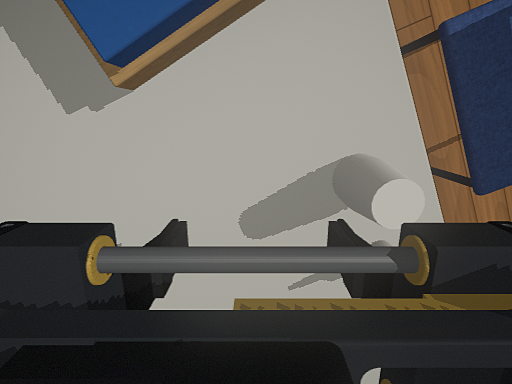

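The top view shows the stack at about (336,201): the red tub with the gnome on it at (340,184), the blue tub at (338,216). The mats are green (123,231), blue (190,257), red (228,210) and yellow (230,164), the cup is at (274,138) and the bear at (154,140). The orange box at (424,184) is the decoy.

```bash
cat > h.py <<'E'
from rig import *
import cv2, numpy as np
def ray(info,u,v,z):
    K,R,t=info["K"],info["R"],info["t"]
    d=R.T@np.linalg.inv(K)@np.array([u,v,1.]); c=-R.T@t
    return c+d*(z-c[2])/d[2]
def proj(info,X):
    p=info["K"]@(info["R"]@np.asarray(X)+info["t"]); return p[:2]/p[2]
HUE={'red':[(0,5),(174,180)],'yellow':[(20,34)],'green':[(50,75)],'blue':[(110,130)]}
def blobs(img,col,amin=60,smin=140,vmin=40):
    h=cv2.cvtColor(img,cv2.COLOR_RGB2HSV)
    m=np.zeros(h.shape[:2],np.uint8)
    for a,b in HUE[col]: m|=cv2.inRange(h,(a,smin,vmin),(b,255,255))
    cs,_=cv2.findContours(m,cv2.RETR_EXTERNAL,cv2.CHAIN_APPROX_NONE)
    return [c for c in cs if cv2.contourArea(c)>amin]
def onplane(info,c,z):
    return np.array([ray(info,u,v,z)[:2] for u,v in c[:,0,:].astype(float)])
def circ(info,c,z):
    P=onplane(info,c,z).astype(np.float32)*1000
    (x,y),r=cv2.minEnclosingCircle(P)
    M=cv2.moments(P.reshape(-1,1,2)); A=abs(M['m00'])
    return M['m10']/M['m00'],M['m01']/M['m00'],2*np.sqrt(A/np.pi),x,y,2*r
E
python3 - <<'E'
from h import *
for n in("top","side"):
    img=cv2.cvtColor(cv2.imread(f"pics/{n}0.png"),cv2.COLOR_BGR2RGB); inf=camera_info(n)
    print(n)
    for col in HUE:
        for c in blobs(img,col):
            x,y,w,h=cv2.boundingRect(c)
            out=[]
            for z in (.003,.03,.075): 
                out.append(np.round(circ(inf,c,z)[:3],0))
            P=onplane(inf,c,.003 ).astype(np.float32)*1000
            P2=onplane(inf,c,.030 ).astype(np.float32)*1000
            print(col,(x+w/2,y+h/2,w,h),*out, [np.round(v,1) for v in cv2.minAreaRect(P)] if col=='green' else '',[np.round(v,1) for v in cv2.minAreaRect(P2)] if col=='green' else '')
E
```

```text
top
red (227.0, 210.0, 28, 28) [565. -28.  73.] [564. -31.  71.] [563. -34.  68.]  
red (340.0, 184.5, 22, 21) [ 625. -333.   55.] [ 623. -328.   54.] [ 619. -319.   52.]  
yellow (342.0, 183.0, 14, 12) [ 629. -339.   30.] [ 627. -334.   29.] [ 623. -325.   28.]  
yellow (230.0, 164.0, 28, 28) [688. -38.  73.] [684. -40.  71.] [678. -43.  68.]  
yellow (217.0, 97.5, 50, 5) [870.  -2.  35.] [862.  -5.  34.] [848.  -9.  33.]  
green (123.0, 231.0, 60, 78) [515. 251. 142.] [515. 242. 139.] [516. 227. 133.] [array([514.3, 250.8]), array([ 88.5, 187.5]), np.float64(63.3)] [array([514.8, 241.8]), array([ 86.4, 182.9]), np.float64(63.3)]
green (334.5, 200.0, 27, 60) [ 582. -308.   63.] [ 581. -303.   62.] [ 579. -295.   59.] [array([ 581.5, -318.7]), array([ 65.8, 159.5]), np.float64(84.3)] [array([ 580.4, -313.8]), array([ 64.2, 155.6]), np.float64(84.3)]
blue (190.0, 257.0, 28, 28) [441.  73.  72.] [443.  68.  70.] [447.  61.  67.]  
blue (338.0, 216.5, 22, 21) [ 539. -326.   54.] [ 539. -321.   53.] [ 539. -312.   51.]  
blue (219.0, 91.5, 50, 3) [887. -11.  25.] [879. -13.  25.] [864. -18.  24.]  
side
red (295.5, 254.0, 23, 22) [ 628. -290.   45.] [ 621. -306.   43.] [ 611. -333.   41.]  
red (246.0, 184.0, 26, 20) [561. -29.  72.] [557. -54.  70.] [550. -94.  66.]  
yellow (296.5, 244.0, 13, 24) [ 642. -259.   44.] [ 636. -276.   42.] [ 624. -304.   40.]  
yellow (289.0, 179.0, 26, 20) [684. -38.  73.] [676. -63.  71.] [ 662. -103.   67.]  
yellow (344.5, 161.0, 19, 32) [867.  -3.  32.] [853. -28.  31.] [830. -70.  30.]  
green (279.0, 268.0, 68, 32) [ 579. -321.   75.] [ 574. -336.   73.] [ 566. -361.   69.] [array([ 580.2, -306.7]), array([ 74.6, 161.3]), np.float64(84.2)] [array([ 575.3, -322.1]), array([ 72.2, 156. ]), np.float64(84.2)]
blue (260.0, 257.0, 24, 24) [ 545. -274.   60.] [ 541. -290.   58.] [ 535. -318.   55.]  
blue (199.0, 167.0, 24, 18) [438.  72.  71.] [438.  45.  68.] [438.  -2.  64.]
```

```bash
python3 - <<'E'
from h import *
from scipy.spatial.transform import Rotation as Ro
import rig
print([k for k in dir(rig) if not k.startswith('_')])
try: print(grip_point_offset)
except Exception as e: print(e)
o=get_obs(); R=Ro.from_quat(o['tool_rot']).as_matrix(); print(R.round(3)); 
i=camera_info('wrist'); print((-i['R'].T@i['t']).round(3), o['position'])
# gnome tip & cup, bear from top
t=camera_info('top'); print('cup rim',ray(t,273.5,138,.082),'bear',ray(t,154,140,.05))
print('orange',ray(t,424,184,.03))
E
python3 - <<'E'
import cv2
a=cv2.imread('pics/side0.png')[215:300,225:345]; b=cv2.imread('pics/top0.png')[160:245,290:410]
import numpy as np
cv2.imwrite('pics/crop0.png',cv2.resize(np.vstack([a,b]),None,fx=4,fy=3.5,interpolation=cv2.INTER_CUBIC))
E
```

```text
['Unreachable', 'camera', 'camera_info', 'get_obs', 'grip_point_offset', 'hand_in']
0.0187
[[ 0.925 -0.001  0.38 ]
 [-0.38  -0.001  0.925]
 [-0.    -1.    -0.002]]
[0.17  0.606 0.384] [0.23717961 0.57764412 0.22179773]
cup rim [ 0.73830847 -0.15558004  0.082     ] bear [0.74678361 0.15333845 0.05      ]
orange [ 0.61734457 -0.54944282  0.03      ]
```

View pics/crop0.png

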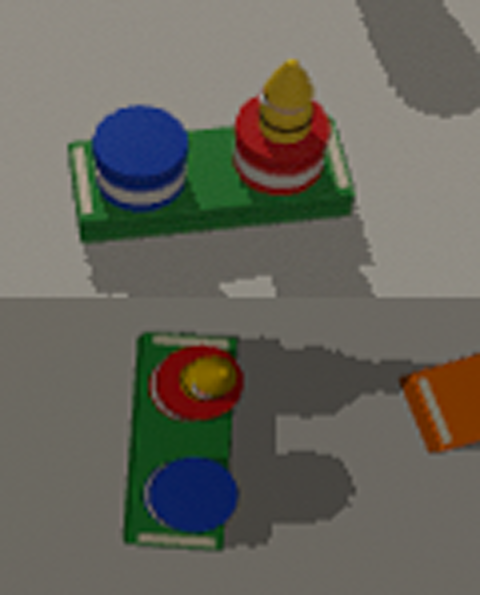

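>>> jog_arm(
  increments=[
    [[0,0,6,0.15,-0.3,0.03,-1],[0,0,6,0.15,-0.3,0.03,-1],[0,0,6,0.15,-0.3,0.03,-1],[0,0,6,0.15,-0.3,0.03,-1],[0,0,6,0.15,-0.3,0.03,-1],[0,0,6,0.15,-0.3,0.03,-1],[0,0,6,0.15,-0.3,0.03,-1],[0,0,6,0.15,-0.3,0.03,-1]],
  ],
)

```text
time: 0.95
position: [0.3894, 0.2743, 0.2522]
tool_rot: [0.7, -0.102, 0.103, -0.699]
ft_force: [0.5, 1.0, 0.0]
grip_width: 0.0871
```

>>> jog_arm(
  increments=[
    [[0,0,6,0.17,-0.34,0,-1],[0,0,6,0.17,-0.34,0,-1],[0,0,6,0.17,-0.34,0,-1],[0,0,6,0.17,-0.34,0,-1],[0,0,6,0.17,-0.34,0,-1],[0,0,6,0.17,-0.34,0,-1],[0,0,6,0.17,-0.34,0,-1],[0,0,6,0.17,-0.34,0,-1]],
  ],
)

```text
time: 1.75
position: [0.5609, -0.068, 0.2519]
tool_rot: [0.705, -0.065, 0.067, -0.703]
ft_force: [-0.5, 1.3, 0.2]
grip_width: 0.0873
```

>>> jog_arm(
  increments=[
    [[0,0,4.7,0.13,-0.26,-0.01,-1],[0,0,4.7,0.13,-0.26,-0.01,-1],[0,0,4.7,0.13,-0.26,-0.01,-1],[0,0,4.7,0.13,-0.26,-0.01,-1],[0,0,4.7,0.13,-0.26,-0.01,-1],[0,0,4.7,0.13,-0.26,-0.01,-1],[0,0,4.7,0.13,-0.26,-0.01,-1],[0,0,4.7,0.13,-0.26,-0.01,-1]],
  ],
)

```text
time: 2.55
position: [0.6908, -0.3276, 0.24]
tool_rot: [0.706, -0.038, 0.038, -0.706]
ft_force: [0.1, 0.1, -0.9]
grip_width: 0.087
```

```bash
python3 - <<'E'
from h import *
o=get_obs(); i=camera_info('wrist'); im=camera('wrist'); print(o['position'],o['joint_velocities'].round(3),o['q'].round(2))
np.savez('pics/w1.npz',im=im,K=i['K'],R=i['R'],t=i['t'])
cv2.imwrite('pics/w1.png',im[:,:,::-1])
for col in ('red','yellow','green','blue'):
    for c in blobs(im,col):
        x,y,w,h=cv2.boundingRect(c)
        print(col,(x,y,w,h),*[np.round(circ(i,c,z),1) for z in (.03,.075,.113)])
E
```

```text
[ 0.69082013 -0.32759031  0.24001589] [ 0.029 -0.036  0.039  0.004  0.    -0.003] [-0.59  0.72  1.01 -0.    1.42 -2.05]
red (235, 90, 47, 50) [ 618.2 -317.4   58.6  618.3 -317.3   60.4] [ 618.3 -317.7   51.5  618.4 -317.6   53.1] [ 618.4 -317.8   45.6  618.4 -317.8   46.9]
red (448, 13, 61, 65) [566.6 -46.6  70.2 566.8 -46.6  71.6] [573.  -79.5  61.7 573.1 -79.6  62.9] [ 578.3 -107.3   54.5  578.4 -107.4   55.6]
yellow (333, 294, 179, 16) [923.7 -73.1  84.7 932.1 -96.6 275. ] [ 886.9 -102.8   74.4  894.2 -123.5  241.8] [ 855.8 -128.    65.8  862.3 -146.2  213.7]
yellow (405, 241, 24, 44) [ 861.5 -102.9   35.5  852.6 -103.    72.4] [ 832.2 -129.    31.2  824.4 -129.1   63.6] [ 807.4 -151.1   27.6  800.5 -151.2   56.2]
yellow (86, 235, 29, 50) [ 798.8 -575.4   43.4  797.5 -571.3   85.5] [ 777.1 -544.5   38.2  775.9 -540.9   75.1] [ 758.7 -518.3   33.7  757.7 -515.2   66.4]
yellow (436, 116, 55, 54) [681.9 -55.1  69.9 682.  -55.3  71.7] [674.2 -87.   61.4 674.4 -87.2  63. ] [ 667.8 -114.    54.3  668.  -114.1   55.7]
yellow (245, 102, 28, 28) [ 619.  -317.7   33.8  619.  -317.8   35.4] [ 619.  -317.9   29.7  619.  -318.    31.1] [ 619.  -318.1   26.2  619.  -318.2   27.5]
green (234, 50, 47, 48) [ 570.9 -321.2   27.5  569.6 -314.    77.2] [ 576.7 -321.    24.2  575.6 -314.7   67.8] [ 581.6 -320.8   21.4  580.6 -315.2   60. ]
blue (232, 6, 50, 59) [ 527.6 -310.1   60.1  527.6 -310.8   62.8] [ 538.6 -311.2   52.8  538.7 -311.8   55.2] [ 547.9 -312.2   46.7  548.  -312.7   48.8]
```

View pics/w1.png

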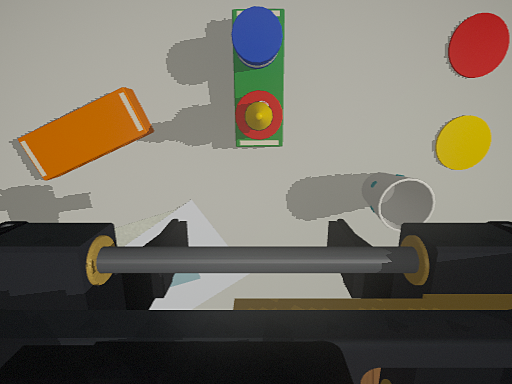

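The wrist view is nearly straight above the gnome at pixel (259,116), which gives (619,-318). Tub spacing and sizes match what was given. I'll move over the gnome and go down.

>>> jog_arm(
  increments=[
    [[0,0,0,-0.04,0.006,0,-1],[0,0,0,-0.072,0.01,0,-1],[0,0,0,-0.072,0.01,-0.03,-1],[0,0,0,-0.072,0.01,-0.065,-1],[0,0,0,-0.072,0.01,-0.1,-1],[0,0,0,-0.072,0.01,-0.13,-1],[0,0,0,-0.072,0.01,-0.15,-1],[0,0,0,-0.072,0.01,-0.16,-1]],
  ],
  squeeze=12,
)

```text
time: 3.4
position: [0.6174, -0.3131, 0.079]
tool_rot: [-0.705, 0.038, -0.035, 0.707]
ft_force: [-0.4, 0.2, 0.5]
grip_width: 0.087
```

>>> jog_arm(
  increments=[
    [[0,0,0,0,0,0,0],[0,0,0,0,0,0,0.3],[0,0,0,0,0,0,0.6],[0,0,0,0,0,0,0.6],[0,0,0,0,0,0,0.8],[0,0,0,0,0,0,0.8],[0,0,0,0,0,0,0.8],[0,0,0,0,0,0,0.8]],
  ],
)

```text
time: 4.2
position: [0.6174, -0.3134, 0.0791]
tool_rot: [-0.705, 0.038, -0.035, 0.707]
ft_force: [0.6, -0.8, 0.3]
grip_width: 0.0312
```

```bash
python3 - <<'E'
from h import *
a=camera('side');b=camera('top'); o=get_obs(); print(o['position'],o['grip_width'],o['ft_force'])
cv2.imwrite('pics/g1.png',cv2.resize(np.vstack([a[190:300,225:345],b[140:250,280:400]])[:,:,::-1],None,fx=3.5,fy=2.7,interpolation=cv2.INTER_CUBIC))
E
```

```text
[ 0.61744924 -0.31334647  0.07910164] 0.029833853325534312 [ 0.67901342 -0.87657024  0.0800942 ]
```

View pics/g1.png

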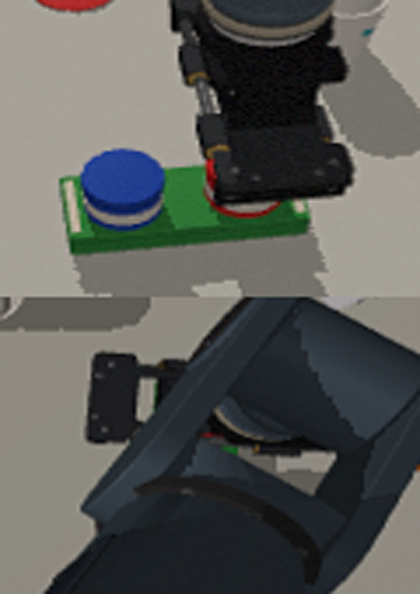

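>>> jog_arm(
  increments=[
    [[0,0,0,0,0,0.005,0.8],[0,0,0,0,0,0.015,0.8],[0,0,0,0,0,0.03,0.8],[0,0,0,0,0,0.05,0.8],[0,0,0,0,0,0.07,0.8],[0,0,0,0,0,0.085,0.8],[0,0,0,0,0,0.095,0.8],[0,0,0,0,0,0.095,0.8]],
  ],
)

```text
time: 5.1
position: [0.6184, -0.314, 0.1765]
tool_rot: [-0.706, 0.036, -0.036, 0.706]
ft_force: [0.7, -0.1, 0.3]
grip_width: 0.0298
```

```bash
python3 - <<'E'
from h import *
d=np.load('pics/w1.npz'); i={k:d[k] for k in'KRt'}
for col in('red','yellow'):
    for c in blobs(d['im'],col,800): print(col,np.round(circ(i,c,.003),1))
o=get_obs(); a=camera('side'); i=camera_info('wrist'); w=camera('wrist'); print(o['position'],o['grip_width'],o['joint_velocities'].round(3))
cv2.imwrite('pics/g2.png',np.vstack([cv2.resize(a[190:300,225:345],(512,400)),w[150:330]])[:,:,::-1])
E
```

```text
red [ 618.2 -317.3   62.9  618.2 -317.2   64.8]
red [562.8 -26.8  75.3 563.1 -26.8  76.8]
yellow [945.8 -55.3  90.8 954.7 -80.4 295. ]
yellow [686.4 -35.9  74.9 686.6 -36.2  76.8]
[ 0.61840588 -0.31398087  0.1764977 ] 0.029771453665057658 [-0.002  0.031  0.032 -0.    -0.018  0.   ]
```

View pics/g2.png

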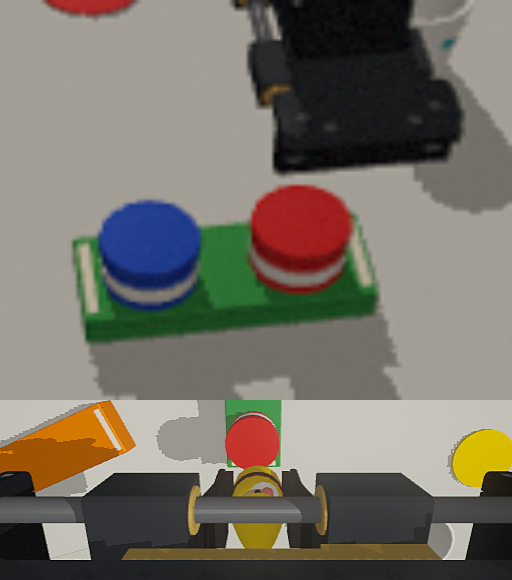

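>>> jog_arm(
  increments=[
    [[0,0,-5,0.006,0.025,0,0.8],[0,0,-12,0.015,0.065,0,0.8],[0,0,-20,0.025,0.105,0,0.8],[0,0,-28,0.036,0.147,0,0.8],[0,0,-36,0.046,0.19,0,0.8],[0,0,-44,0.057,0.23,0,0.8],[0,0,-52,0.064,0.26,0,0.8],[0,0,-57,0.068,0.277,0,0.8]],
  ],
)

```text
time: 6.0
position: [0.6845, -0.0327, 0.1722]
tool_rot: [-0.602, 0.371, -0.368, 0.604]
ft_force: [-0.3, 0.1, -0.0]
grip_width: 0.0297
```

>>> jog_arm(
  increments=[
    [[0,0,0,0,0,-0.02,0.8],[0,0,0,0,0,-0.05,0.8],[0,0,0,0,0,-0.08,0.8],[0,0,0,0,0,-0.11,0.8],[0,0,0,0,0,-0.13,0.8],[0,0,0,0,0,-0.13,0.8],[0,0,0,0,0,-0.13,0.8]],
  ],
)

```text
time: 6.7
position: [0.6839, -0.0325, 0.0412]
tool_rot: [-0.602, 0.372, -0.367, 0.604]
ft_force: [-0.5, -0.3, -0.3]
grip_width: 0.0294
```

```bash
python3 - <<'E'
from h import *
o=get_obs(); a=camera('side'); i=camera_info('wrist'); w=camera('wrist'); print(o['position'],o['grip_width'],o['joint_velocities'].round(3),o['q'].round(2))
from scipy.spatial.transform import Rotation as Ro
print(Ro.from_quat(o['tool_rot']).as_matrix().round(3))
cv2.imwrite('pics/g3.png',np.vstack([cv2.resize(a[120:230,225:345],(512,400)),w[150:330]])[:,:,::-1])
E
```

```text
[ 0.6839082  -0.03253075  0.04120785] 0.029381553809351483 [ 0.001 -0.037 -0.028  0.001 -0.005  0.002] [-0.21  0.83  1.39  0.01  0.93 -0.69]
[[ 0.454 -0.005  0.891]
 [-0.891  0.006  0.454]
 [-0.008 -1.    -0.001]]
```

View pics/g3.png

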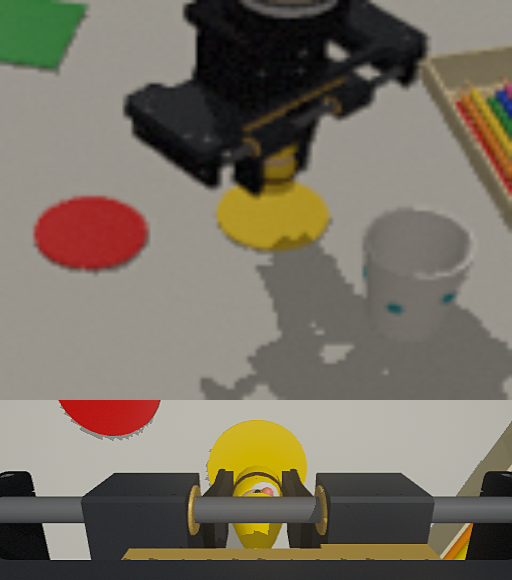

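>>> jog_arm(
  increments=[
    [[0,0,0,0.002,-0.004,-0.01,0.8],[0,0,0,0.002,-0.004,-0.02,0.8],[0,0,0,0.002,-0.004,-0.028,0.8],[0,0,0,0.002,-0.004,-0.032,0.8],[0,0,0,0.002,-0.004,-0.033,0.8],[0,0,0,0.002,-0.004,-0.033,0.8]],
  ],
)

```text
time: 7.4
position: [0.6873, -0.0368, 0.0099]
tool_rot: [-0.601, 0.371, -0.368, 0.604]
ft_force: [0.2, -0.3, 0.1]
grip_width: 0.0293
```

>>> jog_arm(
  increments=[
    [[0,0,0,0,0,-0.001,0.8],[0,0,0,0,0,-0.002,0.8],[0,0,0,0,0,-0.003,0.8],[0,0,0,0,0,-0.003,0.8]],
  ],
)

```text
time: 7.8
position: [0.6875, -0.0368, 0.0071]
tool_rot: [-0.601, 0.371, -0.368, 0.604]
ft_force: [-0.8, -0.4, -0.7]
grip_width: 0.0297
```

>>> jog_arm(
  increments=[
    [[0,0,0,0,0,0,0.2],[0,0,0,0,0,0,0],[0,0,0,0,0,0,-0.2],[0,0,0,0,0,0,-0.2],[0,0,0,0,0,0.01,-0.2],[0,0,0,0,0,0.035,-0.2],[0,0,0,0,0,0.065,-0.2],[0,0,0,0,0,0.1,-0.2]],
  ],
)

```text
time: 8.6
position: [0.6867, -0.0367, 0.1078]
tool_rot: [-0.602, 0.371, -0.368, 0.604]
ft_force: [0.4, -0.2, 0.1]
grip_width: 0.0521
```

>>> jog_arm(
  increments=[
    [[0,0,7,0,-0.03,0.03,-0.5],[0,0,14,0,-0.07,0.05,-1],[0,0,21,0,-0.11,0.06,-1],[0,0,28,0,-0.15,0.06,-1],[0,0,35,-0.005,-0.18,0.06,-1],[0,0,43,-0.01,-0.21,0.06,-1],[0,0,51,-0.015,-0.24,0.06,-1],[0,0,57,-0.02,-0.26,0.06,-1]],
  ],
)

```text
time: 9.4
position: [0.6663, -0.2992, 0.1687]
tool_rot: [0.706, -0.038, 0.034, -0.706]
ft_force: [1.2, 0.8, 0.8]
grip_width: 0.0867
```

```bash
python3 - <<'E'
from h import *
o=get_obs(); i=camera_info('wrist'); w=camera('wrist'); a=camera('side');b=camera('top'); print(o['position'],o['grip_width'],o['joint_velocities'].round(3),o['q'].round(2))
from scipy.spatial.transform import Rotation as Ro
print(Ro.from_quat(o['tool_rot']).as_matrix().round(3))
np.savez('pics/w2.npz',im=w,K=i['K'],R=i['R'],t=i['t'])
cv2.imwrite('pics/g4.png',w[:,:,::-1])
cv2.imwrite('pics/g4b.png',np.vstack([cv2.resize(x,None,fx=3,fy=3,interpolation=cv2.INTER_CUBIC) for x in(a[130:225,190:350],b[120:215,190:350])])[:,:,::-1])
for col in ('red','blue','yellow'):
    for c in blobs(w,col):
        x,y,wd,h=cv2.boundingRect(c)
        print(col,(x,y,wd,h),*[np.round(circ(i,c,z),1) for z in (.003,.075)])
E
```

```text
[ 0.66631128 -0.29922186  0.16870653] 0.08673862327382656 [-0.253  0.04  -0.088  0.007  0.056 -1.273] [-0.57  0.73  1.18 -0.    1.24 -2.04]
[[ 0.995 -0.006  0.101]
 [-0.101 -0.     0.995]
 [-0.005 -1.    -0.001]]
red (202, 116, 59, 60) [ 624.5 -324.7   66.9  624.4 -325.    68.5] [ 618.1 -317.4   52.2  618.  -317.6   53.5]
red (463, 21, 49, 77) [564.1 -36.5  63.4 563.1 -27.5  76.3] [570.9 -92.3  49.5 570.1 -85.3  59.5]
blue (195, 13, 64, 71) [ 522.1 -316.4   67.5  522.6 -316.3   70. ] [ 538.1 -310.9   52.7  538.6 -310.8   54.7]
yellow (335, 294, 177, 16) [860.2 -72.3  73.8 859.8 -92.8 240.2] [ 802.2 -120.3   57.6  801.8 -136.3  187.6]
yellow (404, 239, 25, 46) [ 806.2 -100.4   31.   796.5 -100.8   65.9] [ 760.  -142.2   24.2  752.4 -142.6   51.4]
yellow (86, 235, 29, 50) [ 752.7 -515.3   38.   751.6 -512.2   74.9] [ 718.2 -466.2   29.7  717.4 -463.8   58.5]
yellow (446, 142, 66, 63) [687.  -34.9  76.7 690.  -31.3  89.2] [666.9 -91.   59.9 669.2 -88.3  69.6]
```

View pics/g4.png

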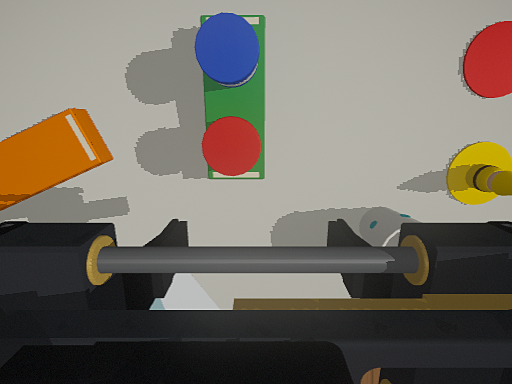

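View pics/g4b.png

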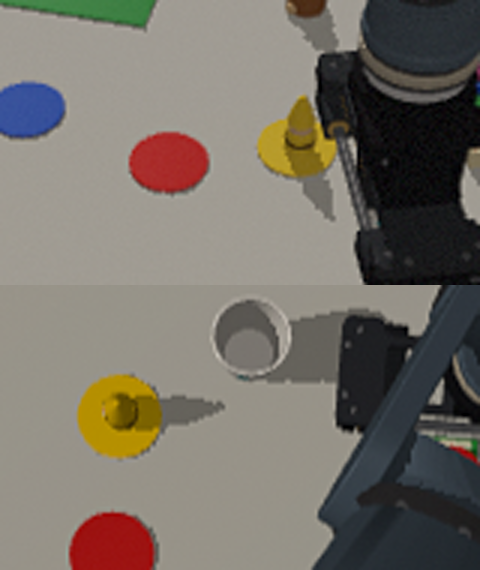

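>>> jog_arm(
  increments=[
    [[0,0,0,-0.025,-0.01,-0.01,-1],[0,0,0,-0.048,-0.018,-0.03,-1],[0,0,0,-0.048,-0.018,-0.05,-1],[0,0,0,-0.048,-0.018,-0.06,-1],[0,0,0,-0.048,-0.018,-0.06,-1],[0,0,0,-0.048,-0.018,-0.06,-1]],
  ],
)

```text
time: 10.15
position: [0.6194, -0.3153, 0.109]
tool_rot: [-0.706, 0.04, -0.037, 0.706]
ft_force: [0.5, -0.2, -0.2]
grip_width: 0.0866
```

>>> jog_arm(
  increments=[
    [[0,0,0,-0.001,-0.002,-0.02,-1],[0,0,0,-0.001,-0.002,-0.045,-1],[0,0,0,-0.001,-0.002,-0.06,-1],[0,0,0,-0.001,-0.002,-0.067,-1],[0,0,0,-0.001,-0.002,-0.067,-1],[0,0,0,-0.001,-0.002,-0.067,-1]],
  ],
  squeeze=18,
)

```text
time: 10.75
position: [0.6192, -0.3177, 0.0429]
tool_rot: [0.706, -0.039, 0.037, -0.706]
ft_force: [-0.7, 0.2, -0.1]
grip_width: 0.087
```

>>> jog_arm(
  increments=[
    [[0,0,0,0,0,0,-0.4],[0,0,0,0,0,0,-0.1],[0,0,0,0,0,0,0.2],[0,0,0,0,0,0,0.4],[0,0,0,0,0,0,0.4],[0,0,0,0,0,0,0.4],[0,0,0,0,0,0,0.4]],
  ],
)

```text
time: 11.45
position: [0.6192, -0.3178, 0.0431]
tool_rot: [0.706, -0.039, 0.037, -0.706]
ft_force: [0.2, -0.2, 0.7]
grip_width: 0.0539
```

>>> jog_arm(
  increments=[
    [[0,0,0,0,0,0.005,0.4],[0,0,0,0,0,0.015,0.4],[0,0,0,0,0,0.03,0.4],[0,0,0,0,0,0.05,0.4],[0,0,0,0,0,0.07,0.4],[0,0,0,0,0,0.09,0.4],[0,0,0,0,0,0.11,0.4],[0,0,0,0,0,0.11,0.4]],
  ],
)

```text
time: 12.25
position: [0.6215, -0.3193, 0.1581]
tool_rot: [0.708, -0.037, 0.04, -0.704]
ft_force: [1.4, -0.8, -0.7]
grip_width: 0.0534
```

```bash
python3 - <<'E'
from h import *
o=get_obs(); i=camera_info('wrist'); w=camera('wrist'); a=camera('side'); print(o['position'],o['grip_width'],o['joint_velocities'].round(3),o['q'].round(2))
cv2.imwrite('pics/g5.png',np.vstack([cv2.resize(a[190:300,225:345],(512,400)),w[150:330]])[:,:,::-1])
E
```

```text
[ 0.62149748 -0.31933055  0.15807084] 0.05338405933958705 [-0.001  0.043  0.043  0.001 -0.032  0.001] [-0.63  0.69  1.29 -0.    1.15 -2.1 ]
```

View pics/g5.png

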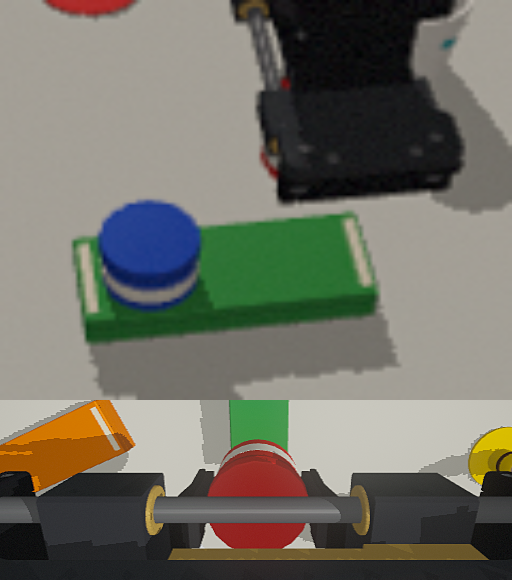

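>>> jog_arm(
  increments=[
    [[0,0,0,-0.005,0.025,0,0.4],[0,0,0,-0.013,0.065,0,0.4],[0,0,0,-0.022,0.11,0,0.4],[0,0,0,-0.031,0.155,0,0.4],[0,0,0,-0.04,0.2,0,0.4],[0,0,0,-0.048,0.24,0,0.4],[0,0,0,-0.054,0.272,0,0.4],[0,0,0,-0.058,0.292,0,0.4]],
  ],
)

```text
time: 13.15
position: [0.5592, -0.0229, 0.1529]
tool_rot: [0.706, -0.04, 0.035, -0.706]
ft_force: [0.7, 0.1, -0.7]
grip_width: 0.0536
```

>>> jog_arm(
  increments=[
    [[0,0,0,0,0,-0.02,0.4],[0,0,0,0,0,-0.05,0.4],[0,0,0,0,0,-0.08,0.4],[0,0,0,0,0,-0.1,0.4],[0,0,0,0,0,-0.11,0.4],[0,0,0,0,0,-0.11,0.4],[0,0,0,0,0,-0.11,0.4]],
  ],
)

```text
time: 13.85
position: [0.5594, -0.023, 0.043]
tool_rot: [0.706, -0.039, 0.035, -0.706]
ft_force: [-0.1, 0.4, -1.0]
grip_width: 0.0537
```

```bash
python3 - <<'E'
from h import *
o=get_obs(); i=camera_info('wrist'); w=camera('wrist'); a=camera('side'); print(o['position'],o['grip_width'],o['joint_velocities'].round(3),o['q'].round(2))
from scipy.spatial.transform import Rotation as Ro
print(Ro.from_quat(o['tool_rot']).as_matrix().round(3))
cv2.imwrite('pics/g6.png',np.vstack([cv2.resize(a[110:220,175:295],(512,400)),w[150:330]])[:,:,::-1])
E
```

```text
[ 0.55938444 -0.02303756  0.04301599] 0.053711865976395864 [-0.    -0.021 -0.009  0.001 -0.001 -0.   ] [-0.24  0.71  1.73 -0.    0.71 -1.7 ]
[[ 0.994 -0.006  0.106]
 [-0.106 -0.     0.994]
 [-0.006 -1.    -0.001]]
```

View pics/g6.png

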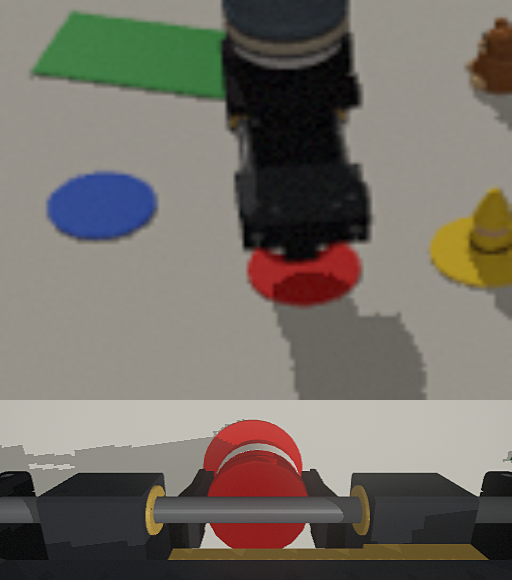

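>>> jog_arm(
  increments=[
    [[0,0,0,0.002,-0.002,-0.005,0.4],[0,0,0,0.004,-0.0045,-0.013,0.4],[0,0,0,0.004,-0.0045,-0.02,0.4],[0,0,0,0.004,-0.0045,-0.024,0.4],[0,0,0,0.004,-0.0045,-0.026,0.4],[0,0,0,0.004,-0.0045,-0.026,0.4],[0,0,0,0.004,-0.0045,-0.026,0.4]],
  ],
)

```text
time: 14.65
position: [0.564, -0.0276, 0.0178]
tool_rot: [0.706, -0.039, 0.036, -0.706]
ft_force: [-0.5, -0.1, -1.4]
grip_width: 0.0533
```

>>> jog_arm(
  increments=[
    [[0,0,0,0,0,-0.001,0.4],[0,0,0,0,0,-0.002,0.4],[0,0,0,0,0,-0.002,0.4],[0,0,0,0,0,-0.002,0.4]],
  ],
)

```text
time: 15.05
position: [0.5641, -0.0276, 0.016]
tool_rot: [0.706, -0.039, 0.036, -0.706]
ft_force: [-0.0, 0.4, 0.2]
grip_width: 0.0537
```

>>> jog_arm(
  increments=[
    [[0,0,0,0,0,0,-0.3],[0,0,0,0,0,0,-0.5],[0,0,0,0,0,0,-0.7],[0,0,0,0,0,0,-0.7],[0,0,0,0,0,0.01,-0.7],[0,0,0,0,0,0.035,-0.7],[0,0,0,0,0,0.075,-0.7],[0,0,0,0,0,0.12,-0.7]],
  ],
)

```text
time: 15.85
position: [0.5631, -0.0274, 0.1369]
tool_rot: [0.706, -0.04, 0.035, -0.706]
ft_force: [1.4, -0.9, 0.3]
grip_width: 0.0741
```

>>> jog_arm(
  increments=[
    [[0,0,0,0,-0.03,0.01,-1],[0,0,0,0,-0.07,0.01,-1],[0,0,0,0,-0.11,0.01,-1],[0,0,0,0,-0.15,0.01,-1],[0,0,0,0,-0.19,0.01,-1],[0,0,0,0,-0.23,0.01,-1],[0,0,0,-0.01,-0.265,-0.01,-1],[0,0,0,-0.025,-0.285,-0.025,-1]],
  ],
)

```text
time: 16.65
position: [0.5387, -0.3161, 0.1125]
tool_rot: [0.707, -0.039, 0.037, -0.705]
ft_force: [-0.0, -0.1, -1.1]
grip_width: 0.0868
```

```bash
python3 - <<'E'
from h import *
o=get_obs(); i=camera_info('wrist'); w=camera('wrist'); a=camera('side');b=camera('top'); print(o['position'],o['grip_width'],o['joint_velocities'].round(3),o['q'].round(2))
np.savez('pics/w3.npz',im=w,K=i['K'],R=i['R'],t=i['t'])
cv2.imwrite('pics/g7.png',w[:,:,::-1])
cv2.imwrite('pics/g7b.png',np.vstack([cv2.resize(x,None,fx=3,fy=3,interpolation=cv2.INTER_CUBIC) for x in(a[130:225,190:350],b[140:235,170:330])])[:,:,::-1])
for col in ('red','blue'):
    for c in blobs(w,col):
        x,y,wd,h=cv2.boundingRect(c)
        print(col,(x,y,wd,h),*[np.round(circ(i,c,z),1) for z in (.003,.048,.075)])
E
```

```text
[ 0.53874807 -0.31608533  0.11249395] 0.0867763698799298 [-0.387  0.159  0.24   0.01  -0.334 -0.391] [-0.71  0.66  1.53 -0.01  0.95 -2.17]
blue (228, 174, 70, 71) [ 560.3 -312.7   72.6  559.8 -312.8   76.2] [ 544.9 -311.8   60.6  544.5 -311.8   63.6] [ 535.7 -311.2   53.4  535.4 -311.3   56.1]
```

View pics/g7b.png

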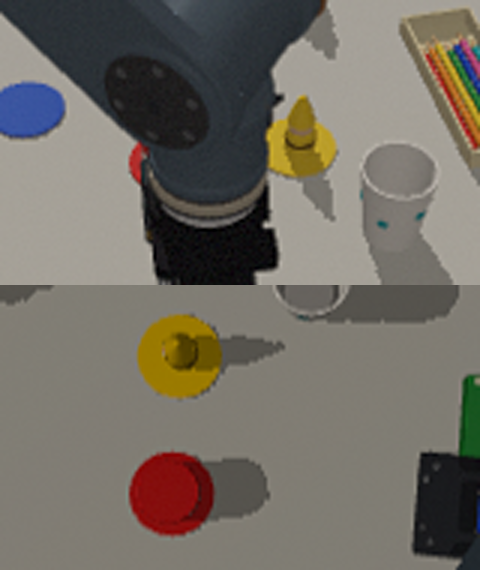

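View pics/g7.png

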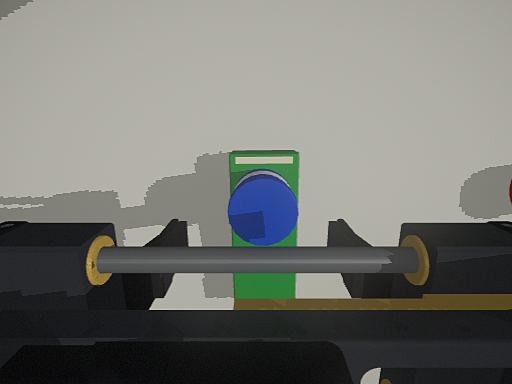

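>>> jog_arm(
  increments=[
    [[0,0,0,-0.001,0.005,0,-1],[0,0,0,-0.001,0.005,0,-1],[0,0,0,-0.001,0.005,0,-1]],
  ],
)

```text
time: 17.1
position: [0.5364, -0.307, 0.1121]
tool_rot: [-0.706, 0.04, -0.035, 0.706]
ft_force: [-0.7, 0.4, 0.3]
grip_width: 0.0869
```

>>> jog_arm(
  increments=[
    [[0,0,0,0.001,-0.004,-0.02,-1],[0,0,0,0.001,-0.004,-0.045,-1],[0,0,0,0.001,-0.004,-0.062,-1],[0,0,0,0.001,-0.004,-0.07,-1],[0,0,0,0.001,-0.004,-0.07,-1],[0,0,0,0.001,-0.004,-0.07,-1]],
  ],
)

```text
time: 17.7
position: [0.5381, -0.3111, 0.0428]
tool_rot: [-0.706, 0.04, -0.036, 0.706]
ft_force: [-0.1, -1.4, 0.3]
grip_width: 0.0873
```

>>> jog_arm(
  increments=[
    [[0,0,0,0,0,0,-0.4],[0,0,0,0,0,0,-0.1],[0,0,0,0,0,0,0.2],[0,0,0,0,0,0,0.4],[0,0,0,0,0,0,0.4],[0,0,0,0,0,0,0.4],[0,0,0,0,0,0,0.4]],
  ],
)

```text
time: 18.4
position: [0.5381, -0.3112, 0.0431]
tool_rot: [0.706, -0.04, 0.036, -0.706]
ft_force: [-0.5, -0.3, 2.9]
grip_width: 0.0534
```

>>> jog_arm(
  increments=[
    [[0,0,0,0,0,0.005,0.4],[0,0,0,0,0,0.015,0.4],[0,0,0,0,0,0.03,0.4],[0,0,0,0,0,0.05,0.4],[0,0,0,0,0,0.07,0.4],[0,0,0,0,0,0.09,0.4],[0,0,0,0,0,0.11,0.4],[0,0,0,0,0,0.11,0.4]],
  ],
)

```text
time: 19.2
position: [0.5401, -0.3128, 0.1573]
tool_rot: [0.708, -0.037, 0.038, -0.704]
ft_force: [0.7, 0.0, -1.7]
grip_width: 0.0535
```

```bash
python3 - <<'E'
from h import *
o=get_obs(); i=camera_info('wrist'); w=camera('wrist'); a=camera('side'); print(o['position'],o['grip_width'],o['joint_velocities'].round(3),o['q'].round(2))
cv2.imwrite('pics/g8.png',np.vstack([cv2.resize(a[190:300,225:345],(512,400)),w[150:330]])[:,:,::-1])
b=cv2.cvtColor(cv2.imread('pics/top0.png'),cv2.COLOR_BGR2RGB)
for n,im in(('top',b),('side',a)):
  for c in blobs(im,'blue',200): print(n,np.round(circ(camera_info(n),c,.003),1))
E
```

```text
[ 0.54010708 -0.31281176  0.15730471] 0.05349209091316216 [-0.002  0.045  0.042  0.002 -0.035 -0.001] [-0.7   0.6   1.5  -0.    1.04 -2.16]
top [441.1  73.1  72.2 441.5  73.3  75.2]
top [ 539.4 -325.8   54.2  539.4 -325.4   58.7]
side [438.6  72.1  70.1 438.5  72.   74.1]
```

View pics/g8.png

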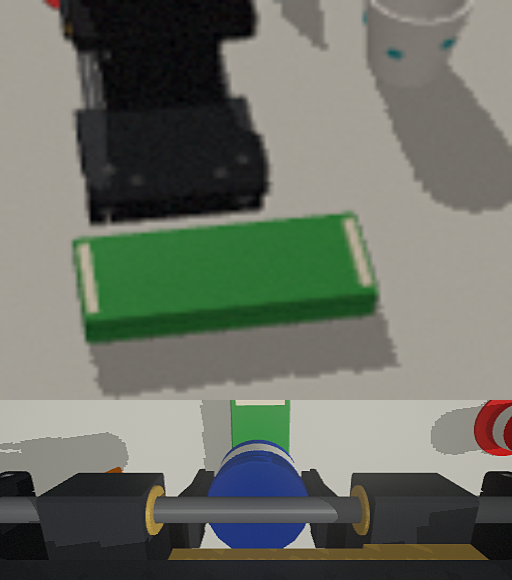

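>>> jog_arm(
  increments=[
    [[0,0,0,-0.005,0.02,0,0.4],[0,0,0,-0.015,0.055,0,0.4],[0,0,0,-0.026,0.097,0,0.4],[0,0,0,-0.037,0.14,0,0.4],[0,0,0,-0.047,0.18,0,0.4],[0,0,0,-0.057,0.22,0,0.4],[0,0,0,-0.064,0.25,0,0.4],[0,0,0,-0.069,0.267,0,0.4]],
  ],
)

```text
time: 20.1
position: [0.4667, -0.0414, 0.1529]
tool_rot: [-0.706, 0.04, -0.034, 0.706]
ft_force: [-0.3, -0.3, -1.2]
grip_width: 0.0539
```

>>> jog_arm(
  increments=[
    [[0,0,0,-0.005,0.02,0,0.4],[0,0,0,-0.012,0.05,0,0.4],[0,0,0,-0.021,0.085,0,0.4],[0,0,0,-0.027,0.105,0,0.4],[0,0,0,-0.03,0.115,-0.02,0.4],[0,0,0,-0.03,0.115,-0.05,0.4],[0,0,0,-0.03,0.115,-0.07,0.4],[0,0,0,-0.03,0.115,-0.08,0.4]],
  ],
)

```text
time: 20.9
position: [0.435, 0.0738, 0.0708]
tool_rot: [-0.706, 0.042, -0.032, 0.706]
ft_force: [0.3, 0.7, -1.0]
grip_width: 0.053
```

>>> jog_arm(
  increments=[
    [[0,0,0,0,0,-0.01,0.4],[0,0,0,0,0,-0.02,0.4],[0,0,0,0,0,-0.02,0.4],[0,0,0,0,0,-0.02,0.4]],
  ],
)

```text
time: 21.3
position: [0.4352, 0.0737, 0.0509]
tool_rot: [-0.706, 0.042, -0.032, 0.706]
ft_force: [0.2, 0.9, -1.9]
grip_width: 0.0535
```

```bash
python3 - <<'E'
from h import *
o=get_obs(); i=camera_info('wrist'); w=camera('wrist'); a=camera('side'); print(o['position'],o['grip_width'],o['joint_velocities'].round(3),o['q'].round(2))
from scipy.spatial.transform import Rotation as Ro
print(Ro.from_quat(o['tool_rot']).as_matrix().round(3))
cv2.imwrite('pics/g9.png',np.vstack([cv2.resize(a[110:220,155:275],(512,400)),w[150:330]])[:,:,::-1])
E
```

```text
[0.43522053 0.07373052 0.05092037] 0.05354441309652206 [ 0.001 -0.017 -0.004 -0.001  0.001  0.   ] [-0.09  0.62  2.02  0.    0.52 -1.55]
[[ 0.994 -0.013  0.105]
 [-0.105  0.001  0.995]
 [-0.013 -1.    -0.   ]]
```

View pics/g9.png

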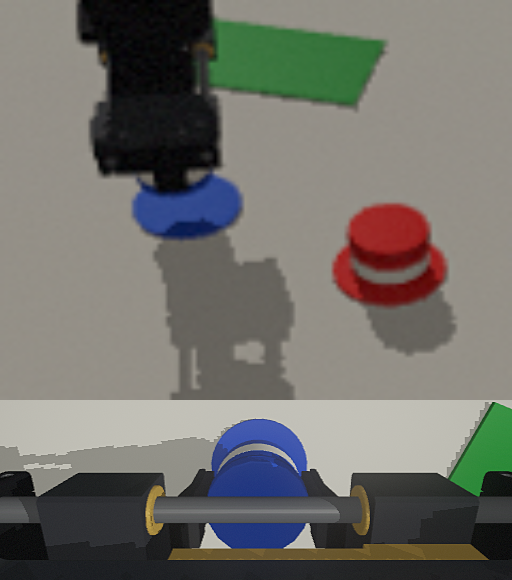

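>>> jog_arm(
  increments=[
    [[0,0,0,0.003,-0.001,-0.007,0.4],[0,0,0,0.005,-0.001,-0.016,0.4],[0,0,0,0.005,-0.001,-0.025,0.4],[0,0,0,0.005,-0.001,-0.031,0.4],[0,0,0,0.005,-0.001,-0.034,0.4],[0,0,0,0.005,-0.001,-0.034,0.4],[0,0,0,0.005,-0.001,-0.034,0.4]],
  ],
)

```text
time: 22.1
position: [0.4404, 0.0728, 0.0172]
tool_rot: [-0.706, 0.041, -0.033, 0.706]
ft_force: [-0.5, -1.0, -1.7]
grip_width: 0.0535
```

>>> jog_arm(
  increments=[
    [[0,0,0,0,0,-0.001,0.4],[0,0,0,0,0,-0.0015,0.4],[0,0,0,0,0,-0.0015,0.4]],
  ],
)

```text
time: 22.4
position: [0.4405, 0.0728, 0.0161]
tool_rot: [-0.706, 0.041, -0.033, 0.706]
ft_force: [0.0, -1.0, 1.8]
grip_width: 0.0535
```

>>> jog_arm(
  increments=[
    [[0,0,0,0,0,0,-0.3],[0,0,0,0,0,0,-0.5],[0,0,0,0,0,0,-0.7],[0,0,0,0,0,0,-0.7],[0,0,0,0,0,0.01,-0.7],[0,0,0,0,0,0.035,-0.7],[0,0,0,0,0,0.075,-0.7],[0,0,0,0,0,0.12,-0.7]],
  ],
)

```text
time: 23.2
position: [0.4393, 0.0728, 0.1371]
tool_rot: [-0.706, 0.042, -0.032, 0.706]
ft_force: [1.8, -0.5, -0.7]
grip_width: 0.0738
```

>>> jog_arm(
  increments=[
    [[0,0,0,0.015,-0.03,0.01,-1],[0,0,0,0.035,-0.065,0.02,-1],[0,0,0,0.055,-0.1,0.03,-1],[0,0,0,0.075,-0.14,0.04,-1],[0,0,0,0.095,-0.18,0.05,-1],[0,0,0,0.115,-0.22,0.06,-1],[0,0,0,0.13,-0.25,0.06,-1],[0,0,0,0.14,-0.27,0.06,-1]],
  ],
)

```text
time: 24.0
position: [0.5804, -0.2, 0.1984]
tool_rot: [0.706, -0.042, 0.033, -0.706]
ft_force: [-0.0, 0.2, 1.2]
grip_width: 0.087
```

>>> jog_arm(
  increments=[
    [[0,0,0,0.015,-0.03,0,-1],[0,0,0,0.03,-0.065,0,-1],[0,0,0,0.045,-0.09,0,-1],[0,0,0,0.055,-0.11,0,-1],[0,0,0,0.06,-0.12,0,-1],[0,0,0,0.06,-0.12,0,-1],[0,0,0,0.06,-0.12,0,-1]],
  ],
)

```text
time: 24.7
position: [0.6396, -0.3188, 0.1983]
tool_rot: [-0.706, 0.042, -0.033, 0.706]
ft_force: [-0.2, 0.4, -0.2]
grip_width: 0.0868
```

```bash
python3 - <<'E'
from h import *
o=get_obs(); i=camera_info('wrist'); w=camera('wrist'); a=camera('side');b=camera('top'); print(o['position'],o['grip_width'],o['joint_velocities'].round(3),o['q'].round(2))
np.savez('pics/w4.npz',im=w,K=i['K'],R=i['R'],t=i['t'])
cv2.imwrite('pics/g10.png',w[:,:,::-1])
cv2.imwrite('pics/g10b.png',np.vstack([cv2.resize(x,None,fx=3,fy=3,interpolation=cv2.INTER_CUBIC) for x in(a[110:205,170:330],b[180:275,130:290])])[:,:,::-1])
for n,im,inf in(('w',w,i),('top',b,camera_info('top')),('side',a,camera_info('side'))):
  for c in blobs(im,'green',400):
    for z in(.003,.03):
        P=onplane(inf,c,z).astype(np.float32)*1000
        print(n,cv2.boundingRect(c),z,[np.round(v,1) for v in cv2.minAreaRect(P)])
E
```

```text
[ 0.63955703 -0.31879806  0.19825707] 0.08679981952500788 [ 0.012 -0.01   0.013 -0.002 -0.002 -0.002] [-0.62  0.68  1.19 -0.01  1.28 -2.08]
w (228, 74, 55, 111) 0.003 [array([ 583.8, -314.2]), array([ 64.9, 134.3]), np.float64(84.3)]
w (228, 74, 55, 111) 0.03 [array([ 582.7, -314. ]), array([ 60. , 124.2]), np.float64(84.3)]
top (93, 192, 60, 78) 0.003 [array([514.3, 250.8]), array([ 88.5, 187.5]), np.float64(63.3)]
top (93, 192, 60, 78) 0.03 [array([514.8, 241.8]), array([ 86.4, 182.9]), np.float64(63.3)]
side (245, 249, 68, 35) 0.003 [array([ 580.1, -306.4]), array([ 74.6, 161.3]), np.float64(84.4)]
side (245, 249, 68, 35) 0.03 [array([ 575.3, -321.8]), array([ 72.1, 156.1]), np.float64(84.4)]
```

View pics/g10.png

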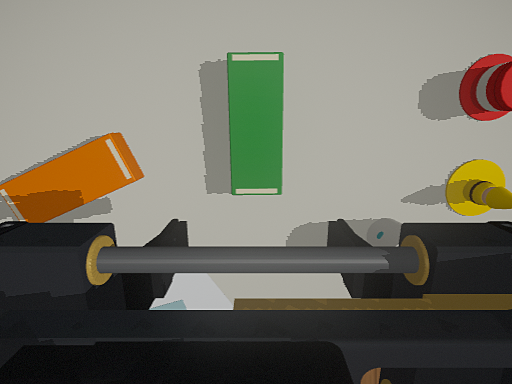

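View pics/g10b.png

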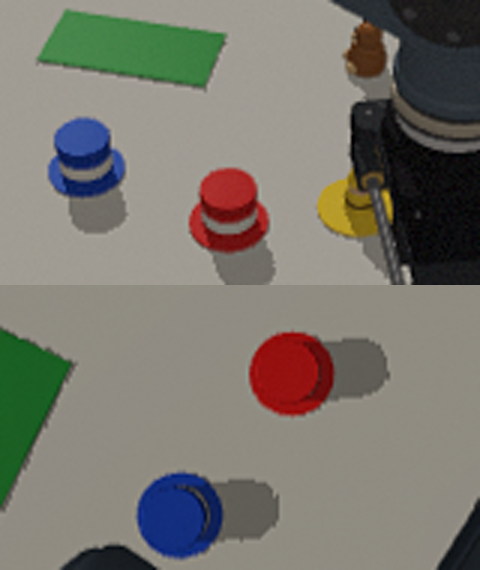

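```bash
python3 - <<'E'
from h import *
d=np.load('pics/w4.npz'); i={k:d[k] for k in'KRt'}; im=d['im']
P=[ray(i,u,v,.03)[:2]*1000 for u,v in((228,52.5),(283.5,52.5),(282.5,194.5),(231,194.5))]
P=np.array(P); print(P.round(1), P.mean(0), np.linalg.norm(P-np.roll(P,-1,0),axis=1).round(1))
s=camera_info('side')
cv2.imwrite('pics/bx.png',cv2.resize(im[40:210,200:310],None,fx=3.4,fy=3.4,interpolation=cv2.INTER_NEAREST)[:,:,::-1])
E
```

```text
[[ 496.6 -334.4]
 [ 503.  -274.8]
 [ 660.8 -289.3]
 [ 654.1 -351.8]] [ 578.60546102 -312.57082155] [ 59.9 158.5  62.8 158.5]
```

View pics/bx.png

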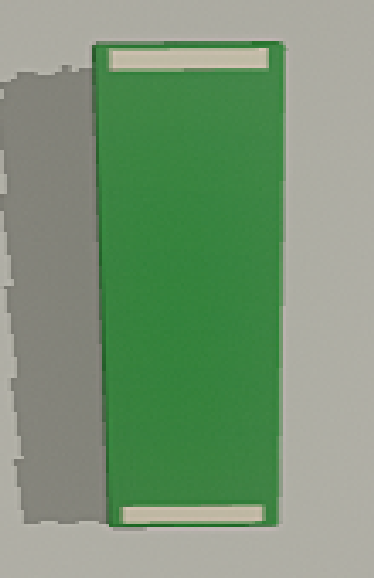

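>>> jog_arm(
  increments=[
    [[0,0,0,-0.03,0.003,-0.02,-1],[0,0,0,-0.06,0.005,-0.05,-1],[0,0,0,-0.061,0.005,-0.09,-1],[0,0,0,-0.061,0.005,-0.12,-1],[0,0,0,-0.061,0.005,-0.14,-1],[0,0,0,-0.061,0.005,-0.14,-1],[0,0,0,-0.061,0.005,-0.14,-1]],
  ],
  squeeze=25,
)

```text
time: 25.55
position: [0.579, -0.313, 0.059]
tool_rot: [-0.706, 0.042, -0.032, 0.706]
ft_force: [0.8, 0.2, 0.5]
grip_width: 0.0868
```

>>> jog_arm(
  increments=[
    [[0,0,0,0,0,-0.02,-1],[0,0,0,0,0,-0.04,-1],[0,0,0,0,0,-0.05,-1],[0,0,0,0,0,-0.053,-1],[0,0,0,0,0,-0.053,-1],[0,0,0,0,0,-0.053,-1]],
  ],
)

```text
time: 26.15
position: [0.5798, -0.3135, 0.0072]
tool_rot: [0.707, -0.041, 0.033, -0.706]
ft_force: [-0.5, 0.3, -0.1]
grip_width: 0.0873
```

>>> jog_arm(
  increments=[
    [[0,0,0,0,0,0,-0.6],[0,0,0,0,0,0,-0.3],[0,0,0,0,0,0,0],[0,0,0,0,0,0,0.2],[0,0,0,0,0,0,0.2],[0,0,0,0,0,0,0.2],[0,0,0,0,0,0,0.2]],
  ],
)

```text
time: 26.85
position: [0.5799, -0.3136, 0.0074]
tool_rot: [0.707, -0.041, 0.033, -0.706]
ft_force: [0.0, 0.4, 2.9]
grip_width: 0.0616
```

>>> jog_arm(
  increments=[
    [[0,0,0,0,0,0.005,0.2],[0,0,0,0,0,0.015,0.2],[0,0,0,0,0,0.03,0.2],[0,0,0,0,0,0.05,0.2],[0,0,0,0,0,0.075,0.2],[0,0,0,0,0,0.1,0.2],[0,0,0,0,0,0.12,0.2],[0,0,0,0,0,0.12,0.2]],
  ],
)

```text
time: 27.65
position: [0.5822, -0.3153, 0.1321]
tool_rot: [0.708, -0.038, 0.035, -0.704]
ft_force: [0.7, -0.2, -1.9]
grip_width: 0.0618
```

```bash
python3 - <<'E'
from h import *
o=get_obs(); i=camera_info('wrist'); w=camera('wrist'); a=camera('side'); print(o['position'],o['grip_width'],o['joint_velocities'].round(3),o['q'].round(2))
cv2.imwrite('pics/g11.png',np.vstack([cv2.resize(a[190:300,225:345],(512,400)),w[150:330]])[:,:,::-1])
E
```

```text
[ 0.58216332 -0.31525237  0.13212137] 0.061788151400832665 [-0.003  0.05   0.042  0.002 -0.034  0.001] [-0.66  0.68  1.41 -0.01  1.05 -2.12]
```

View pics/g11.png

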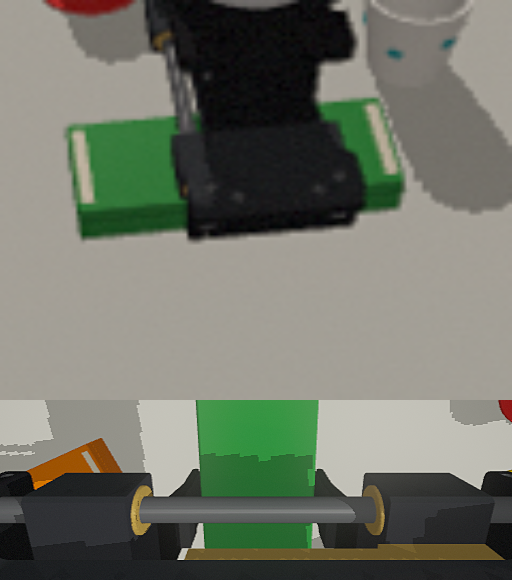

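>>> jog_arm(
  increments=[
    [[0,0,-1,-0.002,0.02,0,0.2],[0,0,-2,-0.006,0.055,0,0.2],[0,0,-4,-0.011,0.1,0,0.2],[0,0,-6,-0.016,0.145,0,0.2],[0,0,-8,-0.022,0.19,0,0.2],[0,0,-10,-0.027,0.235,0,0.2],[0,0,-11,-0.031,0.268,0,0.2],[0,0,-12,-0.034,0.288,0,0.2]],
  ],
)

```text
time: 28.55
position: [0.5437, -0.0225, 0.1268]
tool_rot: [0.699, -0.115, 0.105, -0.698]
ft_force: [0.3, 0.1, -1.8]
grip_width: 0.0615
```

>>> jog_arm(
  increments=[
    [[0,0,-1,-0.002,0.02,0,0.2],[0,0,-2,-0.006,0.055,0,0.2],[0,0,-4,-0.011,0.1,0,0.2],[0,0,-5,-0.016,0.145,0,0.2],[0,0,-6,-0.022,0.19,0,0.2],[0,0,-7,-0.027,0.23,0,0.2],[0,0,-8.5,-0.031,0.255,0,0.2],[0,0,-8.5,-0.032,0.268,0,0.2]],
  ],
)

```text
time: 29.35
position: [0.5098, 0.2475, 0.1255]
tool_rot: [0.689, -0.167, 0.154, -0.689]
ft_force: [0.4, -0.5, -1.1]
grip_width: 0.0622
```

>>> jog_arm(
  increments=[
    [[0,0,0,0,0,-0.02,0.2],[0,0,0,0,0,-0.04,0.2],[0,0,0,0,0,-0.06,0.2],[0,0,0,0,0,-0.07,0.2],[0,0,0,0,0,-0.07,0.2],[0,0,0,0,0,-0.07,0.2]],
  ],
)

```text
time: 29.95
position: [0.5101, 0.2471, 0.0555]
tool_rot: [0.689, -0.167, 0.154, -0.688]
ft_force: [-0.0, -0.8, -2.0]
grip_width: 0.0617
```

```bash
python3 - <<'E'
from h import *
o=get_obs(); i=camera_info('wrist'); w=camera('wrist'); a=camera('side'); b=camera('top');print(o['position'],o['grip_width'],o['joint_velocities'].round(3),o['q'].round(2))
from scipy.spatial.transform import Rotation as Ro
R=Ro.from_quat(o['tool_rot']).as_matrix();print(R.round(3), np.degrees(np.arctan2(R[1,2],R[0,2])))
cv2.imwrite('pics/g12.png',np.hstack([np.vstack([cv2.resize(x,None,fx=2.5,fy=2.5) for x in(a[60:170,150:310],b[170:280,60:220])]),np.zeros((550,400,3),np.uint8)])[:,:400,::-1])
cv2.imwrite('pics/g12w.png',w[:,:,::-1])
s=cv2.cvtColor(cv2.imread('pics/side0.png'),cv2.COLOR_BGR2RGB)
HUE['green']=[(45,85)]
for c in blobs(s,'green',300,90,30): 
    P=onplane(camera_info('side'),c,.003).astype(np.float32)*1000; print([np.round(v,1) for v in cv2.minAreaRect(P)])
E
```

```text
[0.51006145 0.24705962 0.05548691] 0.06171349334615383 [ 0.003 -0.019 -0.011 -0.001 -0.003  0.001] [ 0.25  0.7   1.7   0.01  0.77 -0.87]
[[ 0.897 -0.018  0.443]
 [-0.443  0.004  0.897]
 [-0.017 -1.    -0.005]] 63.73154260063538
[array([ 580.6, -307.3]), array([ 77.1, 163.8]), np.float64(84.3)]
[array([510.8, 250. ]), array([ 90.7, 188.7]), np.float64(63.3)]
```

View pics/g12.png

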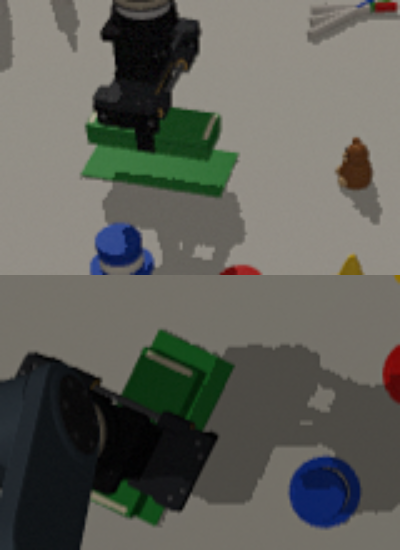

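View pics/g12w.png

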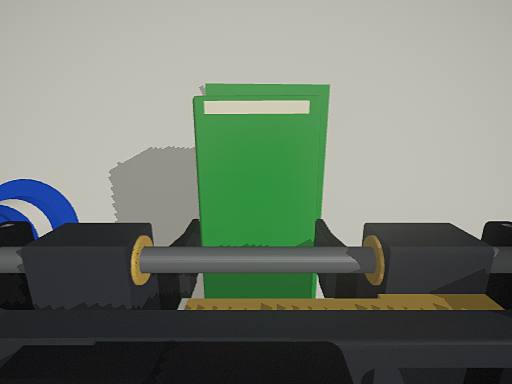

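>>> jog_arm(
  increments=[
    [[-0.2,-0.3,-0.4,0.0035,0.003,-0.01,0.2],[-0.2,-0.3,-0.4,0.0035,0.003,-0.02,0.2],[-0.2,-0.3,-0.4,0.0035,0.003,-0.03,0.2],[-0.2,-0.3,-0.4,0.0035,0.003,-0.038,0.2],[-0.2,-0.3,-0.4,0.0035,0.003,-0.042,0.2],[-0.2,-0.3,-0.4,0.0035,0.003,-0.043,0.2],[-0.2,-0.3,-0.4,0.0035,0.003,-0.043,0.2]],
  ],
)

```text
time: 30.8
position: [0.514, 0.2505, 0.0132]
tool_rot: [0.689, -0.167, 0.159, -0.687]
ft_force: [0.1, -0.1, -1.2]
grip_width: 0.0619
```

>>> jog_arm(
  increments=[
    [[0,0,0,0,0,-0.001,0.2],[0,0,0,0,0,-0.002,0.2],[0,0,0,0,0,-0.0025,0.2],[0,0,0,0,0,-0.0025,0.2]],
  ],
)

```text
time: 31.2
position: [0.5141, 0.2505, 0.0108]
tool_rot: [0.689, -0.167, 0.159, -0.687]
ft_force: [-0.2, -0.1, -0.3]
grip_width: 0.0619
```

>>> jog_arm(
  increments=[
    [[0,0,0,0,0,-0.0005,-0.5],[0,0,0,0,0,-0.0005,-0.8],[0,0,0,0,0,0,-1],[0,0,0,0,0,0,-1],[0,0,0,0,0,0.01,-1],[0,0,0,0,0,0.035,-1],[0,0,0,0,0,0.07,-1],[0,0,0,0,0,0.12,-1]],
  ],
)

```text
time: 32.0
position: [0.5124, 0.2499, 0.1307]
tool_rot: [0.689, -0.168, 0.158, -0.687]
ft_force: [0.0, 0.1, -0.0]
grip_width: 0.087
```

>>> jog_arm(
  increments=[
    [[0,0,0,-0.02,0.04,0.03,-1],[0,0,0,-0.05,0.08,0.06,-1],[0,0,0,-0.08,0.12,0.08,-1],[0,0,0,-0.11,0.16,0.1,-1],[0,0,0,-0.14,0.19,0.1,-1],[0,0,0,-0.17,0.22,0.1,-1],[0,0,0,-0.19,0.24,0.1,-1],[0,0,0,-0.19,0.24,0.1,-1]],
  ],
)

```text
time: 32.8
position: [0.3187, 0.4924, 0.2316]
tool_rot: [0.689, -0.167, 0.156, -0.688]
ft_force: [0.5, -0.6, -0.2]
grip_width: 0.0869
```

```bash
python3 - <<'E'
from h import *
o=get_obs(); a=camera('side'); b=camera('top');print(o['position'],o['joint_velocities'].round(3),o['time'])
cv2.imwrite('pics/f_side.png',cv2.resize(a[80:250,150:350],None,fx=3.5,fy=3.4)[:,:,::-1]);cv2.imwrite('pics/f_top.png',cv2.resize(b[110:280,80:320],None,fx=3.2,fy=3.2)[:,:,::-1])
E
```

```text
[0.31866151 0.49236112 0.2316431 ] [-0.07   0.006  0.009 -0.056 -0.008 -0.037] 32.8
```

View pics/f_side.png

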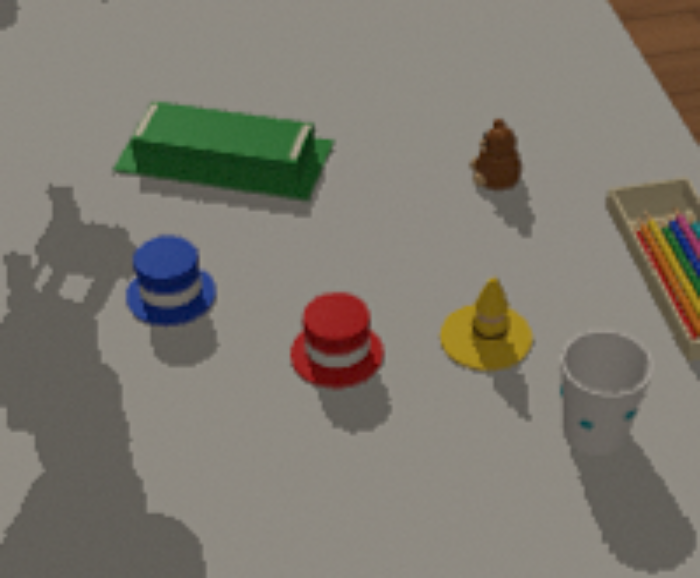

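View pics/f_top.png

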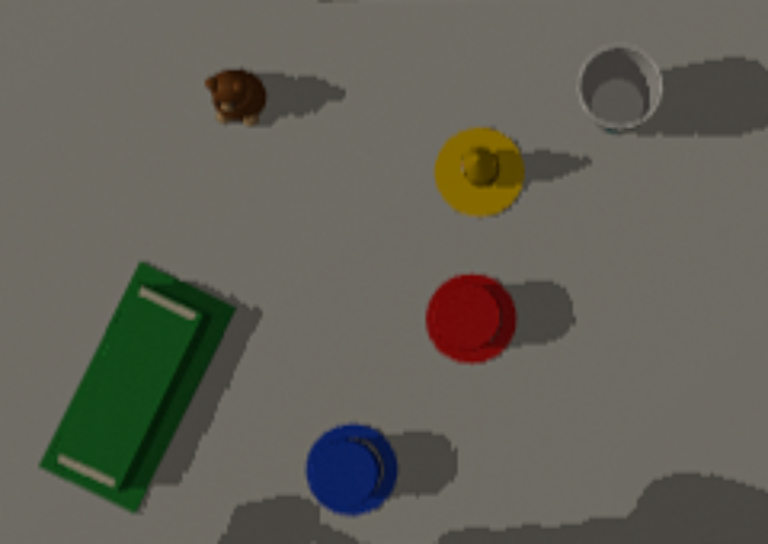

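```bash
python3 - <<'E'
from h import *
t=camera_info('top'); s=camera_info('side')
f=lambda x,y:(80+x/3.2-.35,110+y/3.2-.35)
g=lambda x,y:(150+x/3.5-.35,80+y/3.4-.35)
for name,inf,p,q in(('top',t,f(167,302.5),f(87,471)),('side',s,g(146,121),g(301,142))):
    A=ray(inf,*p,.033)[:2]*1000;B=ray(inf,*q,.033)[:2]*1000
    print(name,'box',((A+B)/2).round(1),np.linalg.norm(A-B).round(0),np.degrees(np.arctan2(*(A-B)[::-1])).round(1))
print('red',ray(t,*f(465,318),.048)*1000,ray(s,*g(336,316),.048)*1000)
print('blue',ray(t,*f(343,470),.048)*1000,ray(s,*g(167,258),.048)*1000)
print('gnome hat tip',ray(t,*f(479,161),.072)*1000,ray(s,*g(491,279),.072)*1000)
print('cup',ray(t,*f(620,87.5),.082)*1000,'bear',ray(t,*f(236,95),.05)*1000)
E
```

```text
top box [514.8 249.5] 150.0 -25.8
side box [512.2 247.9] 150.0 154.3
red [563.47193885 -27.32505033  48.        ] [562.04480934 -29.92149822  48.        ]
blue [444.48221613  72.26456457  48.        ] [440.29342337  69.10727953  48.        ]
gnome hat tip [686.75651778 -42.70003724  72.        ] [684.85488954 -40.02347124  72.        ]
cup [ 740.87276083 -155.39395149   82.        ] bear [748.55747008 154.88224526  50.        ]
```

Both views put every piece within about 6 mm of its mat centre. The box is within about 1° of its mat, and the cup and bear haven't moved. Handing in.

```bash
python3 -c "
from rig import *
o=get_obs(); print(o['time'],o['joint_velocities'].round(3)); print(hand_in())"
```

```text
32.9 [-0.04   0.005  0.002 -0.005 -0.003 -0.   ]
the job is handed in; nothing more can be done
None
```

I took the stack apart in the order gnome, red tub, blue tub, pencil box, set each on the mat of its colour, and handed in at about 33 s of the 134 s allowed. `hand_in()` gives no verdict, so the result rests on my own last checks from the top and side cameras:

| Item | Measured centre, top / side (mm) | Mat centre (mm) | Distance |
|---|---|---|---|
| Gnome (hat tip) | (687, -43) / (685, -40) | (686.5, -37) | up to 6 mm |
| Red tub | (563, -27) / (562, -30) | (563, -27.5) | up to 3 mm |
| Blue tub | (444, 72) / (440, 69) | (440.5, 72.5) | up to 4 mm |
| Pencil box | (515, 250) / (512, 248) | (512.5, 250.5) | up to 3 mm |

- **Alignment:** the box's long axis measured within about 1° of the mat's (limit 10°).
- **Upright:** the gnome and both tubs look upright in both views, and the box lies flat. I judged this by eye and did not measure the tilt.
- **Cup and bear:** both are within about 3 mm of where they started.
- **Robot:** the gripper is clear of everything and no pressing forces were seen.

The two cameras disagreed by 2 to 5 mm on some centres, which is roughly the calibration error plus one pixel. The tubs on the box measured 80 mm apart, where the description gives 84 mm. Both grips still closed at the tub's expected width, and I found no cause for the difference.

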